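Unbolt and open the two-leaf top of the luthier's instrument chest

ROBOT

A 6-joint arm with a two-finger parallel gripper is mounted at the origin on the work surface. World frame = base frame: x ahead of the robot, y to its left, z up, the work surface at z = 0. Lengths are in mm, angles in rad, forces in N, time in s.
With the tool pointing down it reaches from about 350 to 875 mm from the base axis. Payload 4.2 kg.
Tool frame: the origin (TCP) lies on the mounting face of the last link; the fingertips stand 173 mm ahead of it and the grasp point (between the pads) lies 155 mm ahead of it; z points along the fingers, y is the direction in which the jaws open and shut (so a half turn about z gives the same grasp; the last joint's range is limited). The gripper opens to 85 mm and grips with 20 to 120 N. Pads are 22 mm wide; open, the fingers measure 114 mm over their backs; the gripper's body (76 mm by 85 mm) begins 54 mm behind the grasp point. The pads swing forward as they close: fully open they stand 13 mm farther back than shut.
Start: joints at [1.379, 0.385, 0.008, 0, -1.194, -0.259], TCP at [272.27, 562.556, 404.712] pointing down, gripper open.
Joint ranges: [-3.14, 3.14], [-1.21, 2.06], [-1.07, 1.41], [-3.16, 2.05], [-2.99, -0.16], [-3.1, 3.1]. Speed limits (rad/s): [2.79, 2.79, 3.14, 3.14, 3.14, 3.14].

INTERFACE

Orientations are given as a unit quaternion [x, y, z, w].
In Python, from bench import read_state, capture, camera_params, job_done gives the robot as it stands. The module is installed in compiled form; this text tells all that it offers.
- The arm moves only by the tool carry_out, never from a script. Its arguments are lists of equal length, an entry for each row: "delta_pos": the shift along the tool's x, y, z in cm, a list of three; "yaw": the turn about the tool's z in rad; "gripper": the gripper's target within -1 to 1 (shut at 1, half-way at 0, fully open at -1). A call has 1 to 8 rows; each row is the pose to reach, as a shift and turn from the pose measured when the call began, along the tool's axes at that moment; what a row does not reach only later rows make up. A row lasts 1/12 s, in which the tool goes at most 41.7 mm and 7.16 degrees, less where a joint would pass 70% of its speed; a pose out of reach is approached as far as the arm can. A call with a gripper value outside its range is refused whole. The fingers move at their own pace and stop on an object; "grip_force" is the grip in N (left out, the last holds). Time passes only in rows, so rows that repeat a pose let the fingers close. It gives the time, the measured TCP pose, the force and the opening at its end, in the units of the state.
- read_state(): the state, without advancing time (a new reading comes with each control period).
- capture(name): name is "scene" or "top" or "wrist"; returns (picture, depth): 400x640x3 uint8, red, green, blue; 400x640 float32, mm along the optical axis (not along the pixel's ray), 0 where there is no reading.
- camera_params(name): a dict with "camera_matrix" (3x3 intrinsics, pixels), "position" and "rotation" of the camera in the world; the wrist camera has in their place "tool_from_camera" (4x4, takes a point from camera to tool coordinates, whose origin is the TCP and whose axes are the flange's). Camera axes: x right, y down, z forward; pixel columns grow to the right and rows downward; lengths in mm; the calibration is good to about 2 mm. A picture is of the moment at which its call begins: read the wrist's pose just before it. camera_params takes no time and is no camera call.
- job_done(): hands the job in, once; it reports no verdict.
The state is a dict: "time_s": time; "q": joint angles; "qvel": joint speeds; "joint_torque": joint torques, N m; "tcp_pos": TCP position; "tcp_rot": TCP orientation; "ft_force": force on the tool from outside, world axes, zero at the start; "ft_torque": the same for the moment, N m; "gripper_width": opening from 0.0 (shut) to 1.0 (fully open).
Only numpy, scipy, OpenCV 4.12 (cv2) and the standard library are available. Lean on these libraries where they do the work, as an engineer would, in place of code of your own. Each camera call takes 0.05 s, during which the arm holds its last target.

TASK

Open both leaves of the wooden instrument chest so that the violin body inside can be lifted out in one piece: first open the leaf without a bolt fully, next draw the flush bolt on the other leaf all the way back, and only then open that leaf. Leave both leaves standing fully open, upright or leaning back a little, with the bolt still drawn back; swing them without flinging them and do not push around or knock over the things lying on the bench.

Things in the scene. Friction and masses are not known exactly. Their poses are not given: they have to be found in the camera images.
- chest: the wooden instrument chest, fixed on the bench: 438 mm long (its y), 300 mm deep (its x), 134 mm high (its z); origin: centre of its underside; at yaw 0 its front long side faces the robot. Its top is two plywood leaves set level with its rim, each 200 mm wide (along y), 258 mm deep (along x), 14 mm thick, hinged at the two short ends of the chest and meeting on its centre line
- active (a joint): angle of the active leaf, the left one seen from the robot (chest's +y half, the one without a bolt): 0 shut (it may start a little ajar), pi/2 standing upright, 1.75 leaning back against its stop. Stiff hinge: the leaf (0.35 kg) stays where it is left; lifting it takes some 6 N at the handle
- active_handle (a point): middle of the active leaf's bar handle: a round steel bar 12 mm thick, 80 mm long, parallel to the hinge (along chest x), its axis 42 mm above the leaf's top face and, measured along the leaf, 178 mm from the hinge axis, 22 mm from the leaf's free edge; shut, the two leaves' bars lie 48 mm apart, axis to axis; a leg at either end
- active_hinge (a point): middle of the active leaf's hinge axis, which runs along chest x at the height of the leaf's top face (134 mm above the bench)
- passive (a joint): angle of the passive leaf, the right one seen from the robot (chest's -y half, with the bolt): same values, weight and stiffness as the active leaf. Cannot be lifted while the bolt is shot
- passive_handle (a point): middle of the passive leaf's bar handle: same shape and offsets as the active leaf's
- passive_hinge (a point): middle of the passive leaf's hinge axis, along chest x at the height of the leaf's top face
- bolt (a joint): travel of the flush bolt let into the passive leaf: 0 fully shot (its rod reaches 14 mm into the chest's front rail), 0.028 m fully withdrawn, against its stop; rod is clear of the rail from 0.015. It slides along chest +x, away from the front rail, against some 3 N friction and stays where it is left
- bolt_knob (a point): centre of the top of the bolt's upright round steel knob: 15 mm thick at the waist, 20 mm at its top, standing 34 mm above the passive leaf's top face. It stands in line with the passive leaf's handle, towards the front rail: the nearest handle leg's axis is 60 mm away when shot, 32 mm when withdrawn
- plane: bystander: small block plane, dark steel, 100 x 36 x 40 mm; origin: centre of its underside
- dividers: bystander: pair of steel dividers lying flat, 200 mm long, 60 mm wide, 14 mm high; origin: centre of its underside (below the middle of its length)
- jar: bystander: closed jar, 60 mm diameter, 85 mm high; origin: centre of its underside
- sander: bystander: cork sanding block, 110 x 60 x 32 mm; origin: centre of its underside
- clamp: bystander: wooden spool clamp standing upright, 38 mm diameter, 88 mm high; origin: centre of its underside
- varnish: bystander: amber bottle, 56 mm diameter, 130 mm high; origin: centre of its underside

How it is judged:
By the outcome, as a careful person would: the job done as asked, in the order asked, and still so for the second after the job is handed in, with the robot touching nothing.
It also fails if it takes over 69 s, if anything falls off the work surface, if the arm or the gripper's body presses on something with over 40 N, if the wrist force passes 120 N, or if a joint passes its speed limit or range.

## Working session

There is one attempt and no reset: what is moved stays moved. The work goes in short steps, Python scripts to look and compute and a tool call to move; the robot and the scene stay as the last step left them, time stands still between calls to the robot, and variables do not carry over. Pictures are saved under pics/ and viewed, and the job is handed in when it is done.

Besides the shell and the picture viewer there is one more tool, called as name(argument=value, ...) on one line, values as JSON. carry_out: Moves the arm, as the interface text tells. Its arguments: {"type":"object","properties":{"delta_pos":{"type":"array","items":{"type":"array","items":{"type":"number"}}},"yaw":{"type":"array","items":{"type":"number"}},"gripper":{"type":"array","items":{"type":"number"}},"grip_force":{"type":"number"}},"required":["delta_pos","yaw","gripper"]}

```bash
mkdir -p pics
python3 - <<'E'
from bench import *
import cv2,numpy as np
s=read_state();print(s)
for n in("scene","top","wrist"):
    p,d=capture(n);cv2.imwrite(f"pics/{n}0.png",p[:,:,::-1]);np.save(f"pics/{n}0.npy",d)
    print(n,camera_params(n))
E
```

```text
{'time_s': 0.0, 'q': array([ 1.37860758e+00,  3.85569602e-01,  6.62275784e-03, -5.12235224e-04,
       -1.19400266e+00, -2.58632992e-01]), 'qvel': array([-6.40728785e-04, -5.65026808e-05, -1.78728710e-03, -5.00569156e-04,
       -1.05149929e-03,  3.25165833e-04]), 'joint_torque': array([-1.02260365e-03, -3.92286301e+01,  1.88410091e+01,  4.18608338e+00,
       -4.43213081e-03, -1.63447368e-06]), 'tcp_pos': array([272.17394608, 562.39611626, 403.61012609]), 'tcp_rot': array([ 9.74680640e-01, -2.23598823e-01, -2.02157899e-04,  1.08389908e-03]), 'ft_force': array([-0.10456885,  0.0741184 , -0.90315561]), 'ft_torque': array([-0.04112658,  0.04280823,  0.01856579]), 'gripper_width': 1.0019379996340967}
scene {'camera_matrix': array([[381.63743796,   0.        , 318.21938265],
       [  0.        , 381.63743796, 193.90489306],
       [  0.        ,   0.        ,   1.        ]]), 'position': array([874.54553476, 564.57493038, 644.79199399]), 'rotation': array([ 0.21330731,  0.87660684, -0.41930616, -0.10120664])}
top {'camera_matrix': array([[513.13398431,   0.        , 312.3973005 ],
       [  0.        , 513.13398431, 191.14534233],
       [  0.        ,   0.        ,   1.        ]]), 'position': array([ 437.63949671,   34.05688554, 1355.49522681]), 'rotation': array([ 0.7129916 , -0.69805884,  0.04930706, -0.0438822 ])}
wrist {'camera_matrix': array([[283.34941116,   0.        , 312.24981088],
       [  0.        , 283.34941116, 196.80077355],
       [  0.        ,   0.        ,   1.        ]]), 'tool_from_camera': array([[-9.43865407e-04, -9.46669353e-01, -3.22205286e-01,
         8.17734494e+01],
       [ 9.99999555e-01, -8.95863984e-04, -2.97257719e-04,
        -3.28120845e-01],
       [-7.24733812e-06, -3.22205423e-01,  9.46669776e-01,
         3.13687063e+01],
       [ 0.00000000e+00,  0.00000000e+00,  0.00000000e+00,
         1.00000000e+00]])}
```

View pics/top0.png

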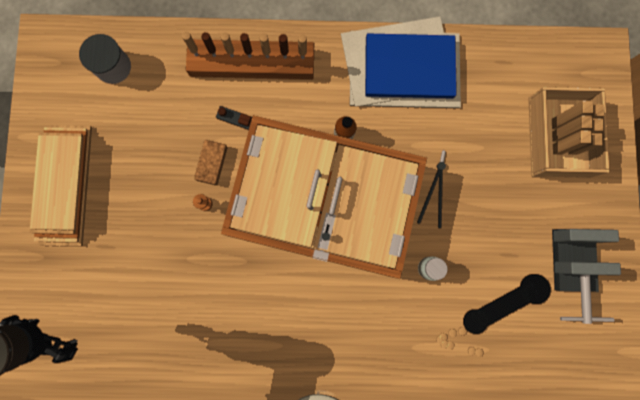

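View pics/scene0.png

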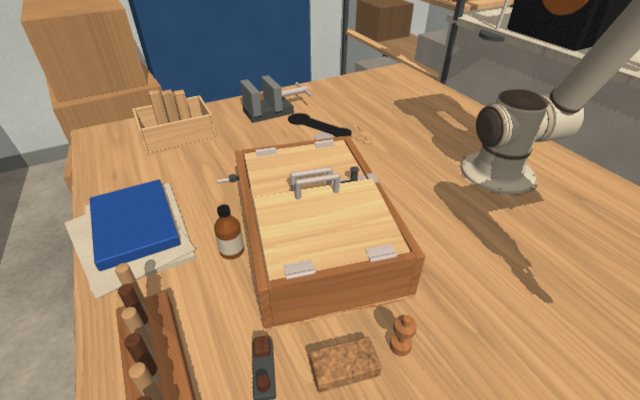

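View pics/wrist0.png

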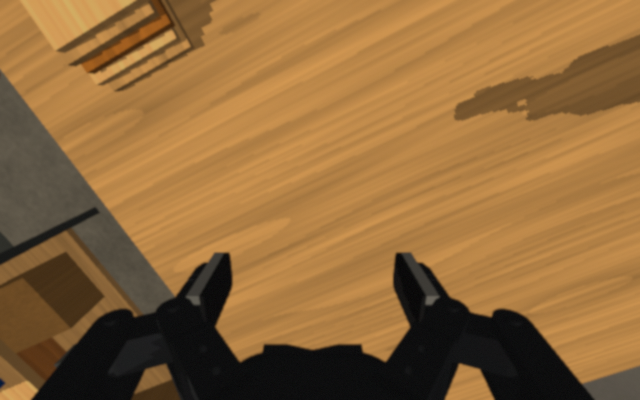

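```bash
cat > h.py <<'E'
import numpy as np,cv2
from scipy.spatial.transform import Rotation as R
from bench import *
def cam(n,s=None):
    c=camera_params(n);K=c["camera_matrix"]
    if n=="wrist":
        T=c["tool_from_camera"];Rt=R.from_quat(s["tcp_rot"]).as_matrix()
        return K,Rt@T[:3,:3],Rt@T[:3,3]+s["tcp_pos"]
    return K,R.from_quat(c["rotation"]).as_matrix(),c["position"]
def ray(n,uv,s=None):
    K,Rm,p=cam(n,s);d=Rm@np.linalg.inv(K)@[uv[0],uv[1],1];return p,d
def at_z(n,uv,z,s=None):
    p,d=ray(n,uv,s);return p+d*(z-p[2])/d[2]
def tri(*obs):
    A=np.zeros((3,3));b=np.zeros(3)
    for o in obs:
        p,d=ray(*o);d=d/np.linalg.norm(d);M=np.eye(3)-np.outer(d,d);A+=M;b+=M@p
    x=np.linalg.solve(A,b);res=[]
    for o in obs:
        p,d=ray(*o);d=d/np.linalg.norm(d);res.append(np.linalg.norm((np.eye(3)-np.outer(d,d))@(x-p)))
    return x,res
def proj(n,P,s=None):
    K,Rm,p=cam(n,s);q=K@(Rm.T@(np.array(P)-p));return q[:2]/q[2]
def depthpt(n,uv,d,s=None):
    p,r=ray(n,uv,s);return p+r*d[int(uv[1]),int(uv[0])]
E
python3 - <<'E'
import cv2
a=cv2.imread('pics/top0.png')[105:285,190:460];cv2.imwrite('pics/top0c.png',cv2.resize(a,None,fx=2.96,fy=2.96,interpolation=3))
a=cv2.imread('pics/scene0.png')[130:330,230:430];cv2.imwrite('pics/scene0c.png',cv2.resize(a,None,fx=3,fy=3,interpolation=3))
E
```

```text
(no output)
```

View pics/top0c.png

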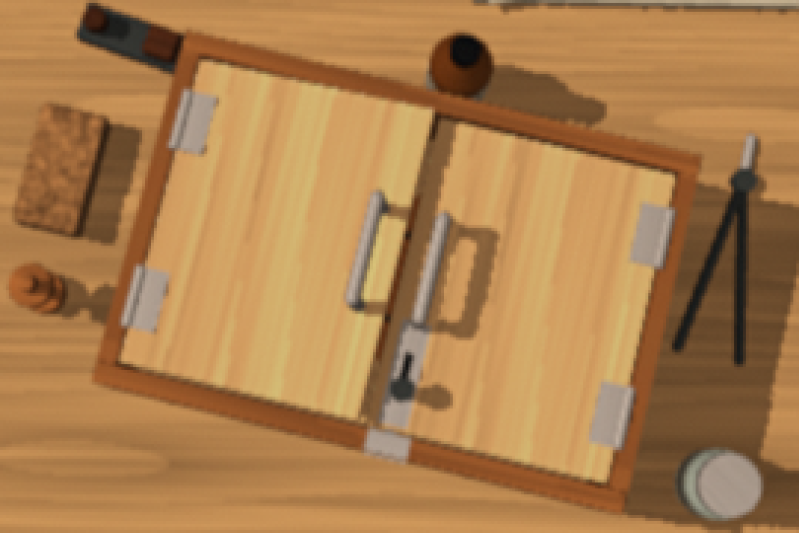

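View pics/scene0c.png

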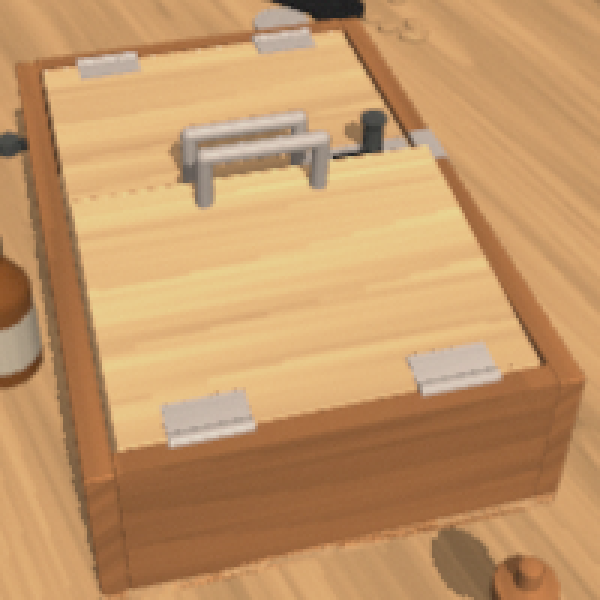

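Run:
```python
from h import *
T=lambda u,v:("top",(190+u/2.963,105+v/2.96))
S=lambda u,v:("scene",(230+u/3,130+v/3))
np.set_printoptions(precision=1,suppress=True)
C=np.array([at_z(*T(*p),134) for p in [(185,33),(700,157),(627,510),(95,380)]])
print(C);BL,BR,FR,FL=C
m=C.mean(0);print("center",m,[np.linalg.norm(a-b) for a,b in((BL,BR),(BR,FR),(FR,FL),(FL,BL))])
ey=(BL-BR+FL-FR);yaw=np.arctan2(-ey[0],ey[1]);print(yaw, [np.arctan2(d[1],d[0]) for d in (BL-FL,BR-FR)])
for n,o in dict(ah1=(T(378,197),S(206,155)),ah2=(T(356,302),S(320,140)),ph1=(T(444,217),S(192,133)),ph2=(T(422,322),S(300,118)),knob=(T(403,389),S(373,118))).items():print(n,*tri(*o))
```

```text
[[ 781.6  176.8  134. ]
 [ 686.8 -248.3  134. ]
 [ 399.9 -187.7  134. ]
 [ 494.1  238.5  134. ]]
center [590.6  -5.2 134. ] [np.float64(435.4895673211222), np.float64(293.2209361214379), np.float64(436.46771666825504), np.float64(294.0515660847874)]
-0.21843422075240237 [np.float64(-0.21131698274386643), np.float64(-0.20796081015963283)]
ah1 [636.4  16.3 194.7] [np.float64(1.0495181757324699), np.float64(1.049518175732387)]
ah2 [556.6  30.5 188.7] [np.float64(0.9483028079577963), np.float64(0.948302807957906)]
ph1 [624.3 -35.8 174.9] [np.float64(1.7684894396013022), np.float64(1.768489439601344)]
ph2 [543.6 -21.3 170.2] [np.float64(0.6041040124543083), np.float64(0.6041040124543668)]
knob [490.9  -7.3 161.9] [np.float64(0.09408448607563082), np.float64(0.09408448607564665)]
```

carry_out(delta_pos=[[1.3, 0.8, -0.4], [3.4, 2.2, -1.0], [6.3, 4.1, -2], [9.6, 6.3, -3], [13, 8.5, -4], [16.3, 10.7, -5], [19.7, 12.9, -5.1], [23.0, 15.0, -5.1]], yaw=[-0.02, -0.04, -0.06, -0.08, -0.1, -0.12, -0.14, -0.16], gripper=[0.2, 0.2, 0.2, 0.2, 0.2, 0.2, 0.2, 0.2], grip_force=30)

```text
time_s: 0.82
tcp_pos: [414.4, 325.4, 456.1]
tcp_rot: [0.99, -0.144, 0.0, 0.0]
ft_force: [0.3, 0.3, 0.1]
gripper_width: 0.405
```

```bash
cat >> h.py <<'E'
np.set_printoptions(precision=2,suppress=True)
def go(x,y,z,yaw):
    "delta in tool axes (cm) to TCP world x,y,z, tool-x heading yaw"
    s=read_state();Rm=R.from_quat(s["tcp_rot"]).as_matrix()
    d=Rm.T@(np.array([x,y,z])-s["tcp_pos"])/10
    cur=np.arctan2(Rm[1,0],Rm[0,0]);print("t",round(s["time_s"],2),"tcp",s["tcp_pos"],"delta",d,"len",np.linalg.norm(d),"yaw",round(-(yaw-cur),3),"tilt",Rm[:,2],"F",s["ft_force"],"w",round(s["gripper_width"],3))
E
python3 -c "
from h import *
go(600,20,455,-.215)"
```

```text
t 0.82 tcp [414.37 325.38 456.06] delta [26.51 23.97  0.12] len 35.73752219103009 yaw -0.074 tilt [ 0. -0. -1.] F [0.27 0.3  0.06] w 0.405
```

carry_out(delta_pos=[[3, 2.7, 0], [6, 5.5, 0], [9, 8.2, 0], [12, 10.9, 0], [15, 13.6, 0], [18, 16.3, 0.1], [21, 19, 0.1], [24, 21.7, 0.1]], yaw=[-0.01, -0.02, -0.03, -0.04, -0.05, -0.06, -0.07, -0.074], gripper=[0.2, 0.2, 0.2, 0.2, 0.2, 0.2, 0.2, 0.2])

```text
time_s: 1.48
tcp_pos: [583.0, 46.9, 454.9]
tcp_rot: [0.994, -0.107, -0.0, 0.0]
ft_force: [1.1, 0.8, -0.1]
gripper_width: 0.395
```

```bash
python3 -c "
from h import *
go(600,20,455,-.215)
s=read_state()
p,d=capture('wrist');np.save('pics/w1.npy',d)
import pickle;pickle.dump(s,open('pics/w1.pkl','wb'))
cv2.imwrite('pics/w1.png',cv2.resize(p[:,:,::-1],None,fx=1.25,fy=1.25,interpolation=3))"
```

```text
t 1.48 tcp [582.99  46.95 454.9 ] delta [ 2.24  2.27 -0.01] len 3.1864066551446832 yaw -0.0 tilt [-0. -0. -1.] F [ 1.1   0.79 -0.07] w 0.395
```

View pics/w1.png

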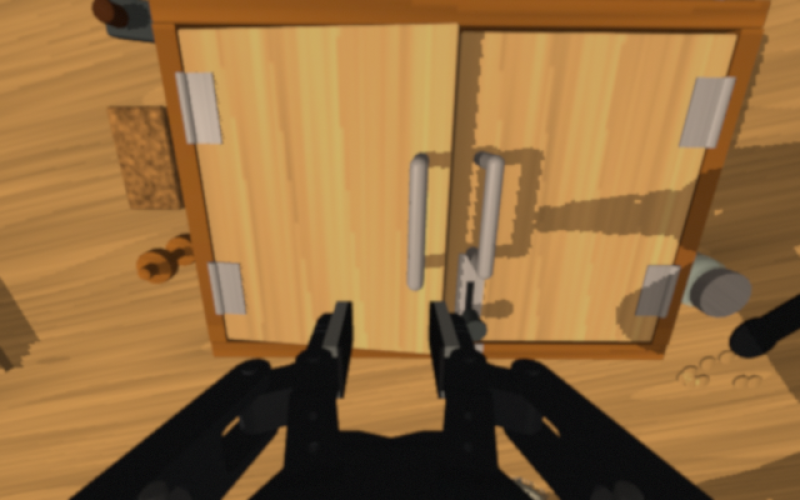

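Run:
```python
from h import *
import pickle
s=pickle.load(open('pics/w1.pkl','rb'));d=np.load('pics/w1.npy')
T=lambda u,v:("top",(190+u/2.963,105+v/2.96))
S=lambda u,v:("scene",(230+u/3,130+v/3))
W=lambda u,v:("wrist",(u/1.25,v/1.25),s)
for n,o in dict(ah1=(T(378,197),S(206,155),W(420,160)),ah2=(T(356,302),S(320,140),W(416,286)),ph1=(T(444,217),S(192,133),W(492,158)),ph2=(T(422,322),S(300,118),W(486,274)),knob=(T(403,389),S(373,118),W(475,328))).items():
  print(n,*tri(*o),"TW",tri(o[0],o[2])[0],"SW",tri(o[1],o[2])[0],"depth",depthpt("wrist",o[2][1],d,s))
for u in [(418,220),(489,220),(700,300),(230,330),(640,35),(190,35),(620,340)]: print(u,depthpt("wrist",W(*u)[1],d,s))
a,b,c,e=[at_z(*W(*u),134) for u in [(153,23),(768,28),(665,356),(215,354)]]
print(a,b,c,e,(a+b+c+e)/4)
```

```text
ah1 [637.24  16.28 194.45] [np.float64(0.5108420681068472), np.float64(1.8444395541114202), np.float64(1.6479397298579872)] TW [638.31  15.75 188.77] SW [637.31  16.76 194.81] depth [639.38  16.43 199.  ]
ah2 [555.78  32.91 192.02] [np.float64(1.857083607232822), np.float64(3.2733245171232443), np.float64(3.8470981211892763)] TW [555.02  33.19 197.45] SW [556.99  34.81 193.86] depth [557.42  35.18 202.28]
ph1 [625.51 -34.8  174.84] [np.float64(1.959752917513627), np.float64(2.4757506492965566), np.float64(2.433421438243679)] TW [626.79 -36.47 165.93] SW [626.13 -32.05 177.39] depth [628.11 -32.42 178.58]
ph2 [543.01 -20.05 171.61] [np.float64(0.8078480843273268), np.float64(1.8146516566411532), np.float64(2.112901346832584)] TW [542.45 -19.61 173.72] SW [543.82 -18.79 172.94] depth [546.35 -16.78 182.31]
knob [490.8   -6.21 163.04] [np.float64(0.988117258821843), np.float64(0.912513454683135), np.float64(1.4684082496810509)] TW [490.57  -6.05 164.02] SW [491.78  -4.91 164.36] depth [492.68  -4.48 167.38]
(418, 220) [602.81  24.96 201.68]
(489, 220) [586.96 -24.09 182.63]
(700, 300) [ 419.23 -255.82   83.3 ]
(230, 330) [517.49 216.37 133.62]
(640, 35) [ 684.76 -158.96  132.89]
(190, 35) [753.8  157.11 134.45]
(620, 340) [ 426.51 -142.69  132.19]Traceback (most recent call last):
  File "<stdin>", line 10, in <module>
  File "h.py", line 13, in at_z
    p,d=ray(n,uv,s);return p+d*(z-p[2])/d[2]
        ~~~^^^^^^^^
  File "h.py", line 11, in ray
    K,Rm,p=cam(n,s);d=Rm@np.linalg.inv(K)@[uv[0],uv[1],1];return p,d
           ~~~^^^^^
  File "h.py", line 7, in cam
    T=c["tool_from_camera"];Rt=R.from_quat(s["tcp_rot"]).as_matrix()
                                           ~^^^^^^^^^^^
TypeError: 'int' object is not subscriptable
```

```bash
python3 -c "
from h import *
go(597.3,25.3,349.5,-.219)"
```

```text
t 1.53 tcp [585.74  42.28 454.34] delta [ 1.49  1.37 10.49] len 10.683154873637077 yaw -0.002 tilt [ 0. -0. -1.] F [ 3.45 -0.4   2.22] w 0.396
```

carry_out(delta_pos=[[0.8, 0.7, 0], [1.5, 1.4, 1], [1.5, 1.4, 3], [1.5, 1.4, 5], [1.5, 1.4, 7], [1.5, 1.4, 9], [1.5, 1.4, 10.2], [1.5, 1.4, 10.5]], yaw=[0, 0, 0, 0, 0, 0, 0, 0], gripper=[0.2, 0.2, 0.2, 0.2, 0.2, 0.2, 0.2, 0.2], grip_force=40)

```text
time_s: 2.2
tcp_pos: [596.2, 25.3, 345.6]
tcp_rot: [0.994, -0.11, -0.003, 0.002]
ft_force: [-0.5, -1.1, -0.0]
gripper_width: 0.399
```

```bash
python3 -c "
from h import *
go(597.3,25.3,349.5,-.219)
p,d=capture('wrist');cv2.imwrite('pics/w2.png',cv2.resize(p[:,:,::-1],None,fx=1.25,fy=1.25,interpolation=3))"
```

```text
t 2.2 tcp [596.25  25.33 345.63] delta [ 0.1  -0.02 -0.39] len 0.40061052546633813 yaw -0.001 tilt [-0.01 -0.   -1.  ] F [-0.49 -1.09 -0.03] w 0.399
```

View pics/w2.png

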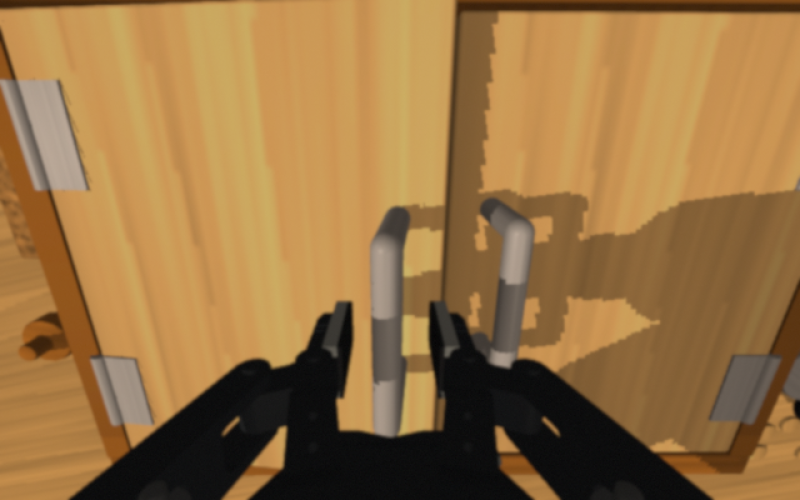

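carry_out(delta_pos=[[0.1, 0, -0.3], [0.1, 0, -0.3], [0.1, 0, -0.3], [0.1, 0, -0.3], [0.1, 0, -0.3], [0.1, 0, -0.3]], yaw=[0, 0, 0, 0, 0, 0], gripper=[1, 1, 1, 1, 1, 1], grip_force=40)

```text
time_s: 2.75
tcp_pos: [597.9, 25.9, 350.2]
tcp_rot: [0.994, -0.11, -0.001, 0.001]
ft_force: [1.0, 4.7, -1.8]
gripper_width: 0.125
```

```bash
cat >> h.py <<'E'
def arc(side,ths,c=(590.7,-3.1),yaw=-.219,off=(0,0,0),psi=None):
    "TCP offsets (tool cm) for leaf angles; side +1 active"
    s=read_state();Rm=R.from_quat(s["tcp_rot"]).as_matrix()
    ey=np.array([-np.sin(yaw),np.cos(yaw),0])
    H=np.array([c[0],c[1],134])+side*202*ey
    out=[]
    for t in ths:
        g=H-side*ey*(178*np.cos(t)-42*np.sin(t))+np.array([0,0,178*np.sin(t)+42*np.cos(t)+155])+np.array(off)
        out.append(Rm.T@(g-s["tcp_pos"])/10)
    print(np.round(out,2).tolist(), "t",s["time_s"],"tcp",s["tcp_pos"],"F",s["ft_force"],"w",s["gripper_width"],"tilt",Rm[:,2])
    rel=(s["tcp_pos"]-H-[0,0,155]);print("est theta",np.pi-np.arctan2(rel[2],side*(rel@ey))-np.arctan2(42,178),"r",np.hypot(rel[2],rel@ey))
E
python3 -c "
from h import *
arc(1,[.105]+list(np.linspace(.105,.45,9)[1:]))"
```

```text
[[-0.07, 0.05, 0.08], [-0.08, -0.23, -0.66], [-0.08, -0.53, -1.39], [-0.08, -0.87, -2.1], [-0.08, -1.24, -2.8], [-0.08, -1.63, -3.48], [-0.08, -2.06, -4.14], [-0.09, -2.52, -4.79], [-0.09, -3.0, -5.41]] t 2.75 tcp [597.92  25.9  350.21] F [ 1.03  4.75 -1.75] w 0.1252819522594567 tilt [-0. -0. -1.]
est theta 0.10997752820390974 r 182.68295918916613
```

carry_out(delta_pos=[[0, -0.1, -0.3], [0, -0.2, -0.8], [0, -0.5, -1.4], [0, -0.9, -2.1], [0, -1.2, -2.8], [0, -1.6, -3.5], [0, -2.1, -4.1], [0, -2.5, -4.8]], yaw=[0, 0, 0, 0, 0, 0, 0, 0], gripper=[1, 1, 1, 1, 1, 1, 1, 1])

```text
time_s: 3.42
tcp_pos: [603.5, 50.5, 398.7]
tcp_rot: [0.994, -0.11, -0.001, 0.002]
ft_force: [3.4, 0.9, -8.1]
gripper_width: 0.121
```

```bash
python3 -c "
from h import *
arc(1,list(np.linspace(.41,.75,9)[1:]))"
```

```text
[[-0.09, -0.52, -0.6], [-0.09, -1.02, -1.19], [-0.09, -1.55, -1.76], [-0.09, -2.1, -2.31], [-0.09, -2.67, -2.83], [-0.1, -3.27, -3.33], [-0.1, -3.88, -3.81], [-0.1, -4.52, -4.26]] t 3.4167 tcp [603.49  50.47 398.66] F [ 3.41  0.87 -8.07] w 0.1211252460811132 tilt [-0. -0. -1.]
est theta 0.40941646355031125 r 183.34088194747477
```

carry_out(delta_pos=[[0, -0.5, -0.6], [0, -1.0, -1.2], [0, -1.6, -1.8], [0, -2.1, -2.3], [0, -2.7, -2.8], [-0.1, -3.3, -3.3], [-0.1, -3.9, -3.8], [-0.1, -4.5, -4.3]], yaw=[0, 0, 0, 0, 0, 0, 0, 0], gripper=[1, 1, 1, 1, 1, 1, 1, 1])

```text
time_s: 4.08
tcp_pos: [612.9, 94.3, 443.4]
tcp_rot: [0.994, -0.11, 0.0, 0.002]
ft_force: [5.6, -4.0, -6.3]
gripper_width: 0.123
```

```bash
python3 -c "
from h import *
arc(1,list(np.linspace(.75,1.12,9)[1:]))"
```

```text
[[-0.05, -0.77, -0.23], [-0.05, -1.5, -0.65], [-0.05, -2.25, -1.04], [-0.05, -3.02, -1.39], [-0.05, -3.8, -1.71], [-0.05, -4.6, -1.99], [-0.05, -5.41, -2.24], [-0.05, -6.23, -2.44]] t 4.0833 tcp [612.85  94.26 443.36] F [ 5.55 -3.99 -6.3 ] w 0.12343313300250927 tilt [-0. -0. -1.]
est theta 0.7544707180109018 r 185.09751780762647
```

carry_out(delta_pos=[[0, -0.7, -0.3], [0, -1.5, -0.7], [0, -2.2, -1.1], [0, -3.0, -1.4], [0, -3.8, -1.7], [0, -4.6, -2.0], [0, -5.4, -2.2], [0, -6.2, -2.4]], yaw=[0, 0, 0, 0, 0, 0, 0, 0], gripper=[1, 1, 1, 1, 1, 1, 1, 1])

```text
time_s: 4.75
tcp_pos: [625.9, 153.4, 471.7]
tcp_rot: [0.994, -0.11, 0.002, 0.004]
ft_force: [-0.0, -6.2, 4.6]
gripper_width: 0.12
```

```bash
python3 -c "
from h import *
arc(1,list(np.linspace(1.12,1.48,9)[1:]))"
```

```text
[[-0.03, -0.99, 0.25], [-0.04, -1.8, 0.12], [-0.04, -2.62, 0.03], [-0.04, -3.44, -0.03], [-0.04, -4.26, -0.05], [-0.04, -5.09, -0.04], [-0.04, -5.91, 0.02], [-0.04, -6.73, 0.11]] t 4.75 tcp [625.86 153.44 471.72] F [-0.01 -6.15  4.55] w 0.12035423985093148 tilt [ 0.   -0.01 -1.  ]
est theta 1.1154155244207187 r 187.3835657218676
```

carry_out(delta_pos=[[0, -0.9, 0.1], [0, -1.8, 0.1], [0, -2.6, 0.1], [0, -3.4, 0.1], [0, -4.3, 0.1], [0, -5.1, 0.1], [0, -5.9, 0.1], [0, -6.7, 0.1]], yaw=[0, 0, 0, 0, 0, 0, 0, 0], gripper=[1, 1, 1, 1, 1, 1, 1, 1])

```text
time_s: 5.42
tcp_pos: [639.9, 218.1, 474.8]
tcp_rot: [0.994, -0.11, 0.003, 0.005]
ft_force: [0.1, -4.7, 3.4]
gripper_width: 0.116
```

```bash
python3 -c "
from h import *
arc(1,list(np.linspace(1.48,1.70,7)[1:]))"
```

```text
[[-0.0, -0.78, 0.57], [-0.01, -1.44, 0.69], [-0.01, -2.09, 0.84], [-0.01, -2.74, 1.01], [-0.01, -3.38, 1.21], [-0.02, -4.02, 1.43]] t 5.4167 tcp [639.89 218.06 474.75] F [ 0.1  -4.71  3.39] w 0.11615211942823714 tilt [ 0.01 -0.01 -1.  ]
est theta 1.4705489742300468 r 187.37122869063262
```

carry_out(delta_pos=[[0, -0.7, 0.2], [0, -1.4, 0.3], [0, -2.1, 0.5], [0, -2.7, 0.7], [0, -3.3, 0.9], [0, -3.8, 1.1], [0, -4.0, 1.1], [0, -4.0, 1.1]], yaw=[0, 0, 0, 0, 0, 0, 0, 0], gripper=[1, 1, 1, 1, 1, 1, 1, 1])

```text
time_s: 6.08
tcp_pos: [648.7, 257.9, 464.6]
tcp_rot: [0.994, -0.11, 0.004, 0.004]
ft_force: [-0.7, -1.4, 5.0]
gripper_width: 0.123
```

```bash
python3 -c "
from h import *
arc(1,[1.7])
p,d=capture('scene');cv2.imwrite('pics/s2.png',p[:,:,::-1])"
```

```text
[[0.01, 0.08, 0.45]] t 6.0833 tcp [648.69 257.93 464.62] F [-0.66 -1.44  5.01] w 0.12332291319228994 tilt [ 0.01 -0.01 -1.  ]
est theta 1.69552739086475 r 187.3964514915349
```

View pics/s2.png

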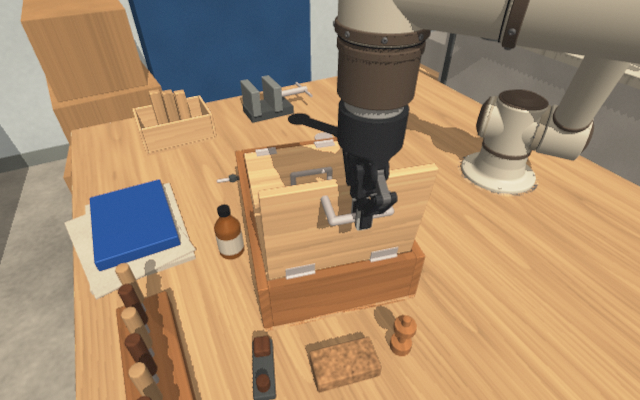

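carry_out(delta_pos=[[0, 0, 0.1], [0, 0, 0.1], [0, 0, 0.1], [0, 0, 0.1], [0, 0, 0.1]], yaw=[0, 0, 0, 0, 0], gripper=[0.4, 0.4, 0.4, 0.4, 0.4])

```text
time_s: 6.55
tcp_pos: [648.6, 258.0, 462.9]
tcp_rot: [0.994, -0.11, 0.004, 0.004]
ft_force: [0.7, -0.4, -0.2]
gripper_width: 0.301
```

carry_out(delta_pos=[[0, 0, -0.5], [0, 0, -1.5], [0, 0, -3], [0, 0, -4.8], [0, 0, -6.6], [0, 0, -8], [0, 0, -8.5]], yaw=[0, 0, 0, 0, 0, 0, 0], gripper=[0.4, 0.4, 0.4, 0.4, 0.4, 0.4, 0.4])

```text
time_s: 7.13
tcp_pos: [647.9, 258.4, 552.1]
tcp_rot: [0.994, -0.11, 0.007, 0.002]
ft_force: [-0.4, 0.3, 0.7]
gripper_width: 0.297
```

```bash
python3 -c "
from h import *
go(497,-4,540,-.219)
p,d=capture('scene');cv2.imwrite('pics/s3.png',p[:,:,::-1])"
```

```text
t 7.13 tcp [647.86 258.35 552.14] delta [-9.   28.89  1.19] len 30.28796839634533 yaw -0.001 tilt [ 0.01 -0.01 -1.  ] F [-0.41  0.35  0.69] w 0.297
```

View pics/s3.png

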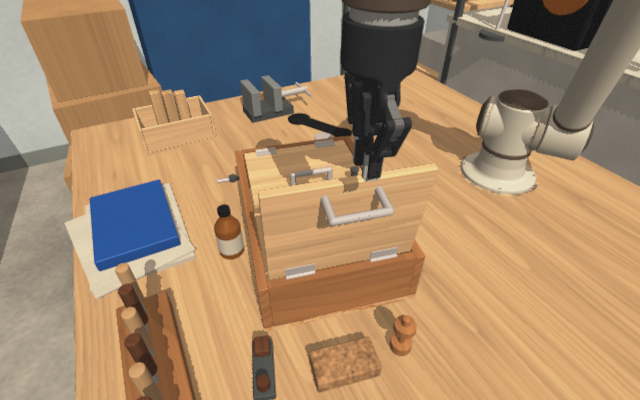

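carry_out(delta_pos=[[-0.5, 1.5, 0], [-1.5, 4.5, 0], [-3, 8, 0], [-4.4, 11.8, 0], [-5.9, 15.5, 0.5], [-7.4, 19.3, 1], [-8.9, 23, 2], [-10, 26, 4]], yaw=[0, 0, 0, 0, 0, 0, 0, 0], gripper=[0.1, 0.1, 0.1, 0.1, 0.1, 0.1, 0.1, 0.1])

```text
time_s: 7.85
tcp_pos: [491.9, 24.2, 512.9]
tcp_rot: [0.994, -0.11, 0.009, 0.002]
ft_force: [0.4, 0.3, -0.5]
gripper_width: 0.447
```

carry_out(delta_pos=[[-0.8, 2.3, 1], [-1, 3, 3], [-1, 3, 5], [-1, 3, 7], [-1, 3, 8.5], [-1, 3, 8.5]], yaw=[0, 0, 0, 0, 0, 0], gripper=[0.1, 0.1, 0.1, 0.1, 0.1, 0.1])

```text
time_s: 8.35
tcp_pos: [475.7, -3.7, 424.1]
tcp_rot: [0.994, -0.111, 0.005, 0.003]
ft_force: [0.1, 0.0, -0.3]
gripper_width: 0.451
```

```bash
python3 -c "
from h import *
go(475,-3,430,-.219)
s=read_state()
p,d=capture('wrist');np.save('pics/w3.npy',d)
import pickle;pickle.dump(s,open('pics/w3.pkl','wb'))
cv2.imwrite('pics/w3.png',cv2.resize(p[:,:,::-1],None,fx=1.25,fy=1.25,interpolation=3))"
```

```text
t 8.35 tcp [475.74  -3.65 424.08] delta [-0.08 -0.04 -0.59] len 0.599782785141648 yaw -0.002 tilt [ 0.01 -0.01 -1.  ] F [ 0.06  0.01 -0.29] w 0.451
```

View pics/w3.png

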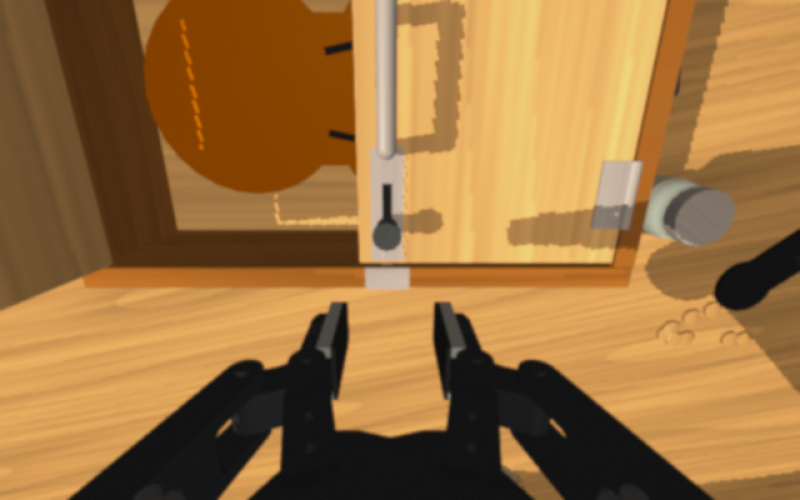

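Run:
```python
from h import *
import pickle
s=pickle.load(open('pics/w3.pkl','rb'));d=np.load('pics/w3.npy')
s1=pickle.load(open('pics/w1.pkl','rb'))
T=lambda u,v:("top",(190+u/2.963,105+v/2.96))
S=lambda u,v:("scene",(230+u/3,130+v/3))
W=lambda u,v:("wrist",(u/1.25,v/1.25),s)
w1=("wrist",(475/1.25,328/1.25),s1)
o=(T(403,389),S(373,118),W(387,234),w1)
print(tri(*o),tri(o[0],o[2]),tri(o[1],o[2]),tri(o[2],o[3]),depthpt("wrist",o[2][1],d,s),at_z(*o[2][:2],168,s))
```

```text
(array([490.9 ,  -5.84, 163.4 ]), [np.float64(1.3545788996289605), np.float64(1.0597883988458492), np.float64(0.7325407099596991), np.float64(1.144971612374219)]) (array([490.98,  -6.18, 165.22]), [np.float64(0.9880466910993012), np.float64(0.9880466910993236)]) (array([491.49,  -5.4 , 163.51]), [np.float64(0.7112465286683026), np.float64(0.7112465286682006)]) (array([491.03,  -5.02, 164.73]), [np.float64(0.21746360458771996), np.float64(0.21746360458774017)]) [491.83  -5.38 167.15] [492.07  -5.44 168.  ]
```

```bash
python3 -c "
from h import *
go(491.3,-5.6,317,-.219)"
```

```text
t 8.4 tcp [476.46  -3.49 426.16] delta [ 1.35 -0.15 10.93] len 11.01810023415314 yaw -0.002 tilt [ 0.01 -0.01 -1.  ] F [0.29 0.34 0.21] w 0.45
```

carry_out(delta_pos=[[0.8, -0.1, 0.3], [1.4, -0.1, 2], [1.4, -0.1, 4], [1.4, -0.1, 6], [1.4, -0.1, 8], [1.4, -0.1, 9.5], [1.4, -0.1, 10.5], [1.4, -0.1, 10.7]], yaw=[0, 0, 0, 0, 0, 0, 0, 0], gripper=[0.1, 0.1, 0.1, 0.1, 0.1, 0.1, 0.1, 0.1])

```text
time_s: 9.07
tcp_pos: [492.2, -6.2, 318.2]
tcp_rot: [0.994, -0.11, 0.006, 0.003]
ft_force: [0.2, -0.4, -0.4]
gripper_width: 0.45
```

```bash
python3 -c "
from h import *
go(491.3,-5.6,317,-.219)
p,d=capture('wrist');cv2.imwrite('pics/w4.png',cv2.resize(p[:,:,::-1],None,fx=1.25,fy=1.25,interpolation=3))"
```

```text
t 9.07 tcp [492.18  -6.17 318.22] delta [-0.1  -0.04  0.12] len 0.16102767165565735 yaw -0.002 tilt [ 0.01 -0.01 -1.  ] F [ 0.22 -0.43 -0.4 ] w 0.45
```

View pics/w4.png

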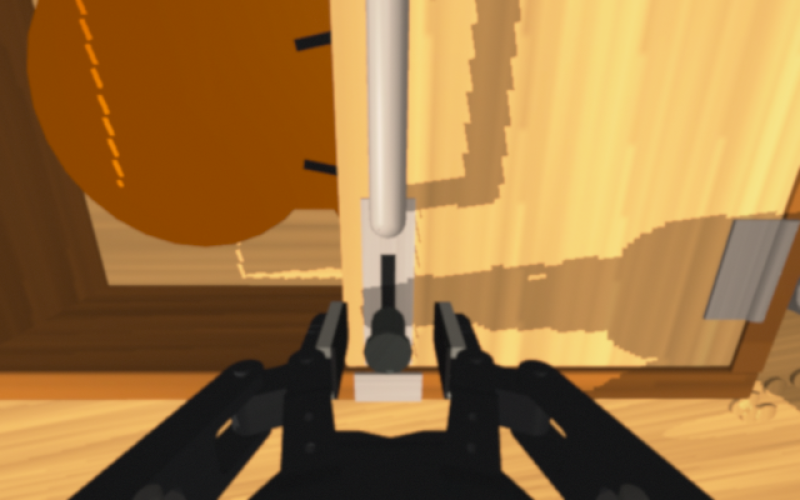

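carry_out(delta_pos=[[0, 0, 0.1], [0, 0, 0.1], [0, 0, 0.1], [0, 0, 0.1], [0, 0, 0.1]], yaw=[0, 0, 0, 0, 0], gripper=[1, 1, 1, 1, 1], grip_force=40)

```text
time_s: 9.53
tcp_pos: [493.0, -5.7, 318.9]
tcp_rot: [0.994, -0.11, 0.008, 0.002]
ft_force: [1.6, 2.8, 1.8]
gripper_width: 0.204
```

carry_out(delta_pos=[[0.4, 0, 0], [0.9, 0, 0], [1.4, 0, 0], [1.9, 0, 0], [2.4, 0, 0], [2.8, 0, 0], [3.1, 0, 0], [3.1, 0, 0]], yaw=[0, 0, 0, 0, 0, 0, 0, 0], gripper=[1, 1, 1, 1, 1, 1, 1, 1])

```text
time_s: 10.2
tcp_pos: [520.2, -11.8, 318.7]
tcp_rot: [0.994, -0.111, 0.001, 0.002]
ft_force: [-14.8, 13.5, 11.0]
gripper_width: 0.202
```

```bash
python3 -c "
from h import *
go(491.3,-5.6,317,-.219)
p,d=capture('wrist');cv2.imwrite('pics/w5.png',cv2.resize(p[:,:,::-1],None,fx=1.25,fy=1.25,interpolation=3))"
```

```text
t 10.2 tcp [520.23 -11.78 318.69] delta [-2.96  0.03  0.16] len 2.963343455179406 yaw -0.003 tilt [ 0. -0. -1.] F [-14.83  13.55  10.96] w 0.202
```

View pics/w5.png

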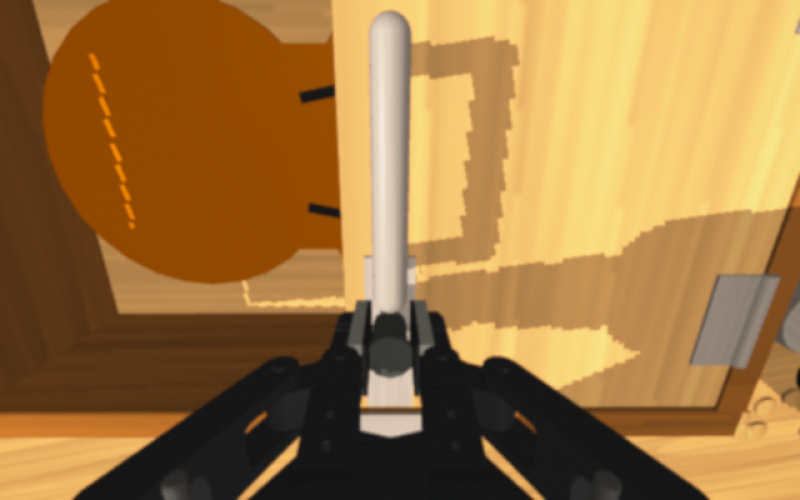

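carry_out(delta_pos=[[0, 0, 0], [0, 0, 0], [0, 0, 0], [0, 0, 0]], yaw=[0, 0, 0, 0], gripper=[0.2, 0.2, 0.2, 0.2])

```text
time_s: 10.58
tcp_pos: [520.5, -12.2, 318.8]
tcp_rot: [0.994, -0.111, 0.002, 0.002]
ft_force: [-0.5, 0.4, 0.4]
gripper_width: 0.399
```

carry_out(delta_pos=[[0, 0, -0.5], [0, 0, -2], [0, 0, -4], [0, 0, -6.5], [0, 0, -8.5], [0, 0, -8.5]], yaw=[0, 0, 0, 0, 0, 0], gripper=[0.2, 0.2, 0.2, 0.2, 0.2, 0.2])

```text
time_s: 11.08
tcp_pos: [521.4, -12.0, 408.9]
tcp_rot: [0.994, -0.11, 0.007, 0.001]
ft_force: [-0.4, 0.3, 1.5]
gripper_width: 0.404
```

```bash
python3 -c "
from h import *
go(585.5,-26.5,331.5,-.219)
s=read_state()
p,d=capture('wrist');np.save('pics/w6.npy',d)
import pickle;pickle.dump(s,open('pics/w6.pkl','wb'))
cv2.imwrite('pics/w6.png',cv2.resize(p[:,:,::-1],None,fx=1.25,fy=1.25,interpolation=3))"
```

```text
t 11.08 tcp [521.38 -12.02 408.92] delta [ 6.47 -0.01  7.83] len 10.155835309570955 yaw -0.002 tilt [ 0.01 -0.   -1.  ] F [-0.35  0.32  1.47] w 0.404
```

View pics/w6.png

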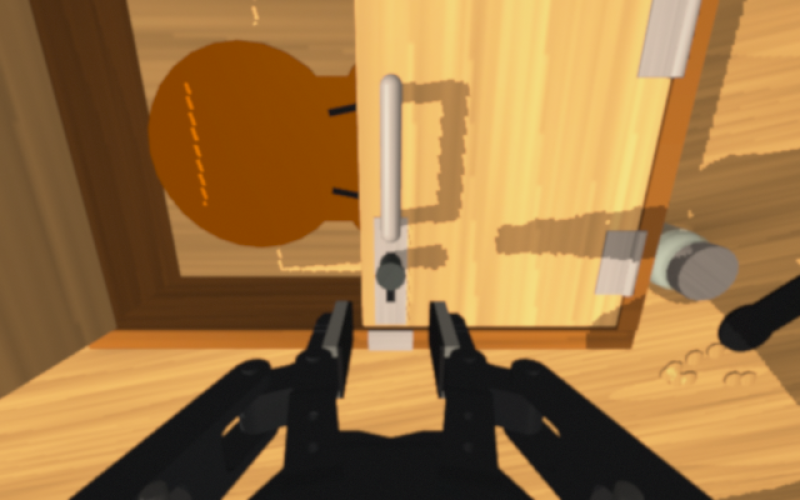

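Run:
```python
from h import *
import pickle
s=pickle.load(open('pics/w6.pkl','rb'));d=np.load('pics/w6.npy')
W=lambda u,v:(u/1.25,v/1.25)
print(at_z("wrist",W(391,82),176,s),at_z("wrist",W(391,236),176,s),depthpt("wrist",W(391,150),d,s),depthpt("wrist",W(391,271),d,s),at_z("wrist",W(391,271),168,s))
```

```text
[625.36 -35.52 176.  ] [543.49 -17.07 176.  ] [592.1  -28.01 181.43] [518.18 -11.4  167.41] [518.41 -11.45 168.  ]
```

carry_out(delta_pos=[[2, 0, 0], [5, 0, 0], [6.4, 0, 0.5], [6.4, 0, 2], [6.4, 0, 4], [6.4, 0, 6], [6.4, 0, 7.5], [6.4, 0, 7.8]], yaw=[0, 0, 0, 0, 0, 0, 0, 0], gripper=[0.2, 0.2, 0.2, 0.2, 0.2, 0.2, 0.2, 0.2])

```text
time_s: 11.8
tcp_pos: [582.9, -26.8, 325.0]
tcp_rot: [0.994, -0.111, 0.001, 0.002]
ft_force: [-0.7, 0.4, -0.5]
gripper_width: 0.403
```

carry_out(delta_pos=[[0, 0, 0], [0, 0, 0], [0, 0, 0], [0, 0, 0], [0, 0, 0], [0, 0, 0]], yaw=[0, 0, 0, 0, 0, 0], gripper=[1, 1, 1, 1, 1, 1], grip_force=40)

```text
time_s: 12.3
tcp_pos: [582.7, -26.0, 324.8]
tcp_rot: [0.994, -0.111, 0.001, 0.002]
ft_force: [-0.5, 5.3, -3.8]
gripper_width: 0.123
```

```bash
python3 -c "
from h import *
arc(-1,[0]+list(np.linspace(0,.34,9)[1:]))
p,d=capture('wrist');cv2.imwrite('pics/w7.png',cv2.resize(p[:,:,::-1],None,fx=1.25,fy=1.25,interpolation=3))"
```

```text
[[0.29, -0.01, -0.62], [0.29, 0.19, -1.37], [0.29, 0.42, -2.11], [0.29, 0.68, -2.84], [0.3, 0.97, -3.56], [0.3, 1.29, -4.27], [0.3, 1.64, -4.97], [0.3, 2.02, -5.64], [0.31, 2.43, -6.31]] t 12.3 tcp [582.69 -25.98 324.83] F [-0.54  5.26 -3.83] w 0.12311984196570397 tilt [ 0. -0. -1.]
est theta -0.032999183374982505 r 181.49548425741247
```

View pics/w7.png

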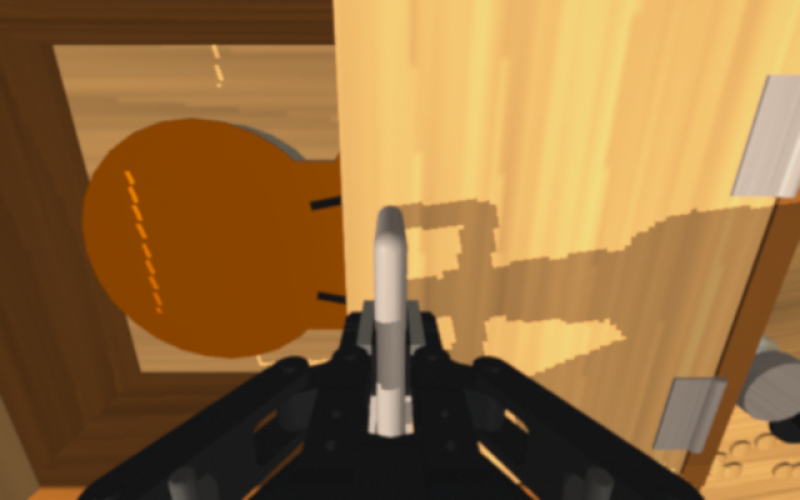

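carry_out(delta_pos=[[0, 0.1, -0.3], [0, 0.2, -0.8], [0, 0.4, -1.4], [0, 0.6, -2.1], [0, 0.9, -2.8], [0, 1.2, -3.5], [0, 1.6, -4.2], [0, 1.9, -4.8]], yaw=[0, 0, 0, 0, 0, 0, 0, 0], gripper=[1, 1, 1, 1, 1, 1, 1, 1])

```text
time_s: 13.02
tcp_pos: [578.3, -44.6, 374.1]
tcp_rot: [0.994, -0.111, 0.001, 0.001]
ft_force: [1.4, 2.8, -6.5]
gripper_width: 0.123
```

```bash
python3 -c "
from h import *
arc(-1,list(np.linspace(.30,.66,9)[1:]),off=(-2.5,0,-6))"
```

```text
[[0.07, 0.61, -0.86], [0.08, 1.07, -1.54], [0.08, 1.57, -2.2], [0.09, 2.09, -2.83], [0.09, 2.64, -3.44], [0.09, 3.22, -4.02], [0.1, 3.83, -4.58], [0.1, 4.46, -5.11]] t 13.0167 tcp [578.25 -44.57 374.11] F [ 1.41  2.84 -6.54] w 0.12275940959151489 tilt [ 0. -0. -1.]
est theta 0.26022887003079154 r 180.17839482771674
```

Unlatched and lifting.

carry_out(delta_pos=[[0, 0.5, -0.7], [0, 1.0, -1.4], [0, 1.5, -2.1], [0.1, 2.0, -2.7], [0.1, 2.6, -3.3], [0.1, 3.2, -4.0], [0.1, 3.8, -4.6], [0.1, 4.5, -5.1]], yaw=[0, 0, 0, 0, 0, 0, 0, 0], gripper=[1, 1, 1, 1, 1, 1, 1, 1])

```text
time_s: 13.68
tcp_pos: [568.5, -87.6, 427.4]
tcp_rot: [0.994, -0.111, 0.002, -0.0]
ft_force: [-2.7, 14.2, 3.8]
gripper_width: 0.129
```

```bash
python3 -c "
from h import *
arc(-1,list(np.linspace(.66,1.02,9)[1:]),off=(-2,0,-6))"
```

```text
[[0.14, 0.68, -0.3], [0.14, 1.35, -0.77], [0.14, 2.05, -1.21], [0.15, 2.76, -1.62], [0.15, 3.49, -2.0], [0.15, 4.24, -2.35], [0.16, 5.0, -2.66], [0.16, 5.77, -2.94]] t 13.6833 tcp [568.53 -87.59 427.37] F [-2.68 14.23  3.76] w 0.128720803891636 tilt [ 0.  0. -1.]
est theta 0.6469156486639966 r 179.73782192565506
```

carry_out(delta_pos=[[0, 0.5, -0.5], [0, 1.2, -1.0], [0, 1.9, -1.4], [0.1, 2.6, -1.9], [0.1, 3.3, -2.3], [0.1, 4.1, -2.6], [0.1, 4.9, -2.9], [0.1, 5.7, -3.2]], yaw=[0, 0, 0, 0, 0, 0, 0, 0], gripper=[1, 1, 1, 1, 1, 1, 1, 1])

```text
time_s: 14.35
tcp_pos: [555.9, -143.6, 461.0]
tcp_rot: [0.994, -0.111, 0.001, -0.001]
ft_force: [-2.9, 6.3, -2.1]
gripper_width: 0.125
```

```bash
python3 -c "
from h import *
arc(-1,list(np.linspace(1.02,1.38,9)[1:]),off=(-2,0,-4))"
```

```text
[[0.15, 0.82, -0.01], [0.15, 1.62, -0.21], [0.15, 2.42, -0.38], [0.15, 3.24, -0.52], [0.16, 4.05, -0.61], [0.16, 4.87, -0.67], [0.16, 5.7, -0.7], [0.16, 6.52, -0.68]] t 14.35 tcp [ 555.95 -143.61  461.02] F [-2.87  6.26 -2.13] w 0.12536150900571794 tilt [ 0.  0. -1.]
est theta 1.017571395774101 r 181.3078330837699
```

carry_out(delta_pos=[[0, 0.8, -0.1], [0, 1.6, -0.2], [0, 2.4, -0.4], [0.1, 3.2, -0.5], [0.1, 4.1, -0.6], [0.1, 4.9, -0.7], [0.1, 5.7, -0.7], [0.1, 6.5, -0.7]], yaw=[0, 0, 0, 0, 0, 0, 0, 0], gripper=[1, 1, 1, 1, 1, 1, 1, 1])

```text
time_s: 15.02
tcp_pos: [541.4, -207.8, 471.5]
tcp_rot: [0.994, -0.11, 0.002, -0.0]
ft_force: [-4.8, 6.9, 4.7]
gripper_width: 0.123
```

```bash
python3 -c "
from h import *
arc(-1,list(np.linspace(1.38,1.70,9)[1:]),off=(-2,0,-4))"
```

```text
[[0.17, 0.67, 0.42], [0.17, 1.39, 0.5], [0.17, 2.12, 0.6], [0.17, 2.84, 0.73], [0.17, 3.55, 0.89], [0.17, 4.26, 1.08], [0.17, 4.96, 1.29], [0.17, 5.65, 1.54]] t 15.0167 tcp [ 541.4  -207.84  471.53] F [-4.82  6.9   4.67] w 0.12252097870365926 tilt [ 0.  0. -1.]
est theta 1.3859303478419347 r 182.73490645517285
```

carry_out(delta_pos=[[0, 0.7, 0.1], [0, 1.4, 0.2], [0, 2.1, 0.3], [0, 2.8, 0.5], [0, 3.5, 0.7], [0, 4.2, 0.9], [0, 4.9, 1.1], [0, 5.3, 1.2]], yaw=[0, 0, 0, 0, 0, 0, 0, 0], gripper=[1, 1, 1, 1, 1, 1, 1, 1])

```text
time_s: 15.68
tcp_pos: [529.2, -260.8, 460.7]
tcp_rot: [0.994, -0.111, 0.002, 0.0]
ft_force: [-2.0, 2.3, 4.8]
gripper_width: 0.124
```

```bash
python3 -c "
from h import *
arc(-1,[1.70],off=(-2,0,0))
p,d=capture('scene');cv2.imwrite('pics/s4.png',p[:,:,::-1])
p,d=capture('top');cv2.imwrite('pics/t4.png',p[:,:,::-1])"
```

```text
[[0.21, 0.21, 0.06]] t 15.6833 tcp [ 529.22 -260.78  460.67] F [-2.03  2.27  4.81] w 0.12367690113769038 tilt [ 0. -0. -1.]
est theta 1.690198524191039 r 182.82003921942382
```

View pics/s4.png

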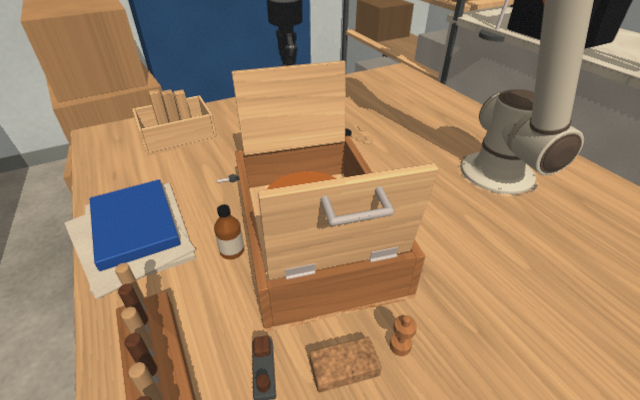

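View pics/t4.png

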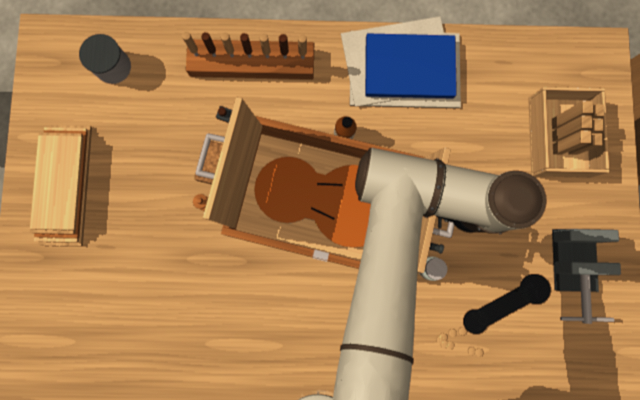

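Both leaves lean back. Release, rise, then move clear toward the robot.

carry_out(delta_pos=[[0, 0.2, 0], [0, 0.2, 0.1], [0, 0.2, 0.1], [0, 0.2, 0.1], [0, 0.2, 0.1], [0, 0.2, 0.1]], yaw=[0, 0, 0, 0, 0, 0], gripper=[1, 0.4, 0.4, 0.4, 0.4, 0.4])

```text
time_s: 16.28
tcp_pos: [528.9, -263.2, 459.3]
tcp_rot: [0.994, -0.111, 0.002, 0.001]
ft_force: [-0.7, -2.4, -0.6]
gripper_width: 0.301
```

carry_out(delta_pos=[[0, 0, -0.5], [0, 0, -1.5], [0, 0, -3], [0, 0, -5], [0, 0, -7], [0, 0, -9], [0, 0, -10], [0, 0, -10]], yaw=[0, 0, 0, 0, 0, 0, 0, 0], gripper=[0.4, 0.4, 0.4, 0.4, 0.4, 0.4, 0.4, 0.4])

```text
time_s: 16.95
tcp_pos: [528.4, -262.7, 562.9]
tcp_rot: [0.994, -0.111, 0.005, 0.002]
ft_force: [0.1, 0.3, -0.8]
gripper_width: 0.3
```

carry_out(delta_pos=[[-1, 0.2, 0], [-3, 1, 0], [-6, 2, 0], [-9, 3, 0], [-12, 4, 0], [-14, 5, 0], [-15, 6, 0], [-15, 6, 0]], yaw=[0, 0, 0, 0, 0, 0, 0, 0], gripper=[0.4, 0.4, 0.4, 0.4, 0.4, 0.4, 0.4, 0.4])

```text
time_s: 17.62
tcp_pos: [366.4, -288.7, 561.4]
tcp_rot: [0.994, -0.111, 0.005, 0.002]
ft_force: [0.5, -0.4, -0.3]
gripper_width: 0.301
```

```bash
python3 -c "
from h import *
print(read_state()['tcp_pos'])
p,d=capture('scene');cv2.imwrite('pics/s5.png',p[:,:,::-1]);np.save('pics/s5.npy',d)
p,d=capture('top');cv2.imwrite('pics/t5.png',p[:,:,::-1]);np.save('pics/t5.npy',d)"
```

```text
[ 366.39 -288.72  561.4 ]
```

View pics/s5.png

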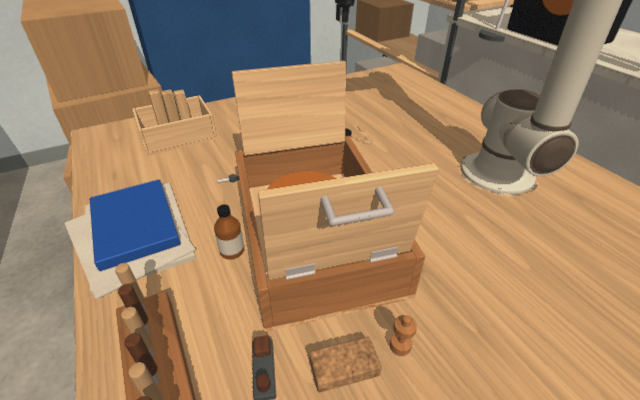

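View pics/t5.png

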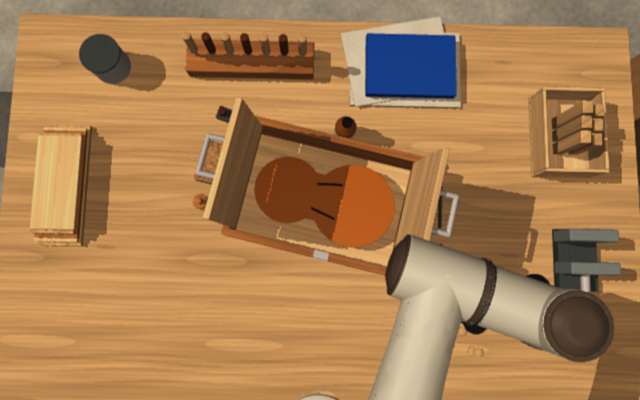

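carry_out(delta_pos=[[-0.7, 1.2, 0], [-2, 3.5, 0], [-3.6, 6.5, 0], [-5.3, 9.5, 0], [-7, 12.5, 0], [-8, 14.5, 0], [-8.5, 15, 0], [-8.5, 15, 0]], yaw=[0, 0, 0, 0, 0, 0, 0, 0], gripper=[0.4, 0.4, 0.4, 0.4, 0.4, 0.4, 0.4, 0.4])

```text
time_s: 18.38
tcp_pos: [252.8, -417.3, 559.2]
tcp_rot: [0.994, -0.112, 0.004, 0.001]
ft_force: [-0.1, 0.6, -0.2]
gripper_width: 0.3
```

Run:
```python
from h import *
print(read_state()['tcp_pos'])
p,d=capture('top');np.save('pics/t6.npy',d)
a=p[85:285,180:470,::-1];cv2.imwrite('pics/t6.png',cv2.resize(a,None,fx=2.75,fy=2.75,interpolation=3))
ds=np.load('pics/s5.npy')
# scene: active outer(now)face plane & passive inner face, normals
for nm,box in dict(active=(280,195,315,255),active2=(340,228,400,240),passive=(250,80,335,140)).items():
    P=np.array([depthpt("scene",(u,v),ds) for u in range(box[0],box[2],3) for v in range(box[1],box[3],3)])
    c=P.mean(0);U,S_,V=np.linalg.svd(P-c);n=V[2];yaw=-.219
    ey=np.array([.217,.976,0]);print(nm,c,n,"theta lean from vertical deg",np.degrees(np.arctan2(n[2],n@ey)),S_[2]/np.sqrt(len(P)))
```

```text
[ 252.84 -417.29  559.17]
active [718.61 193.3  264.26] [ 0.78 -0.62  0.11] theta lean from vertical deg 165.74157928953468 14.692896938052604
active2 [601.07 211.35 210.31] [-0.22 -0.97  0.13] theta lean from vertical deg 172.62213185889763 0.5517989982894503
passive [ 549.54 -198.75  235.24] [-0.22 -0.97 -0.11] theta lean from vertical deg -173.75812170174567 1.4588802115535342
```

View pics/t6.png

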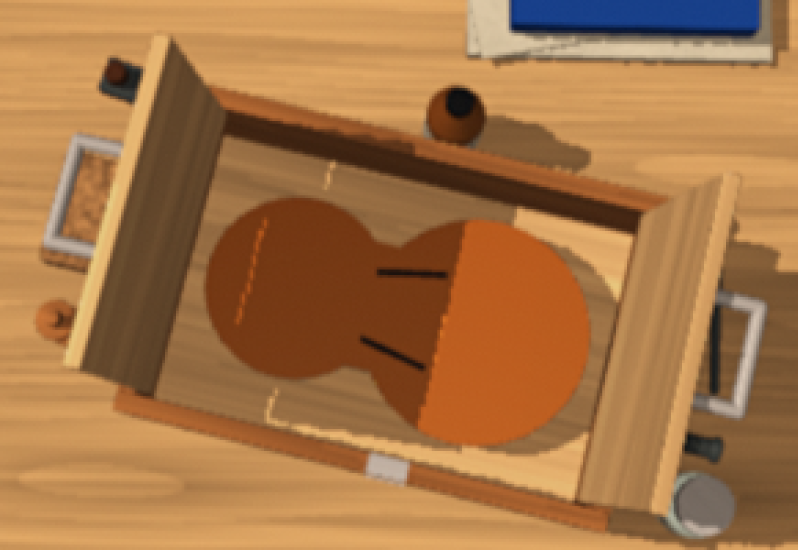

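```bash
python3 -c "
from bench import *
print(job_done())"
```

```text
the job is handed in; nothing more can be done
None
```

The chest is open and the job is handed in, at about 18.4 s of robot time. I did it in the order asked:

1. **Active leaf:** I gripped its bar and swung it back at about 0.5 rad/s.
2. **Bolt:** I gripped the knob and drew it 27.9 mm, until the wrist force rose to about 20 N against the stop.
3. **Passive leaf:** I swung this leaf back the same way, and the wrist force peaked at about 15 N.

What the last checks showed:

- **Leaves:** the TCP pose put both leaves at about 1.69–1.70 rad when I let go. Plane fits to the scene camera's depth image put both about 6–7° past upright. A third fit, on the left part of the active leaf, gave nonsense (15 mm residual, probably mixed surfaces), so I discarded it.
- **Bolt:** in the last top view the knob stands about 31 mm from the nearest handle leg, where fully drawn back would be 32 mm. The wrist camera had measured about 27–28 mm of bolt travel.
- **Bench:** in the before and after pictures, none of the things on the bench appear to have moved. I judged this by eye only. The jar and dividers are partly hidden by the open passive leaf in the last view.
- **Robot:** the arm was clear of the chest and touching nothing at hand-in.

One measurement disagreed slightly. The grip point ran up to 4.5 mm off the computed arc on the active leaf and about 3 mm on the passive one, which the compliant grip took up.

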